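# Preset the sachet batch counter on its thumbwheels

## Task

Set the batch counter's three thumbwheels to 7, 2 and 5, reading from the robot's left to its right, each resting in its click, and then push the load key fully down and let it go, so that the packing machine takes over the count. Treat the wheels gently, do not push the key while any wheel shows a wrong digit, and leave the things round the pod where they are.

Things in the scene. Friction and masses are not known exactly. Their poses are not given: they have to be found in the camera images.
- pod: batch-counter pod: fixed aluminium box 120 (x) x 240 (y) x 66 mm high. Origin: centre of its underside; x points away from the robot (yaw within 0.35 rad), z up. Three black thumbwheels stand 18 mm out of its flat top, in a row at y = +56, +20, -16 mm (x = 0, axles along y); a round grey load key stands on the top at y = -82 mm, x = 0.
- axle_l: sprung axle of the left (as the robot sees it, +y of the pod) thumbwheel. Origin: the wheel's centre, 54 mm above the table; axes as the pod's. The wheel is a smooth disc 60 mm in diameter, 20 mm wide, so its top is 30 mm above this. Pressed down, it sinks with about 6 N per mm to a hard stop at 4 mm, and springs back; a finger force over 15 N damages it.
- axle_m: sprung axle of the middle thumbwheel. Origin: the wheel's centre, 54 mm above the table; axes as the pod's. The wheel is a smooth disc 60 mm in diameter, 20 mm wide, so its top is 30 mm above this. Pressed down, it sinks with about 6 N per mm to a hard stop at 4 mm, and springs back; a finger force over 15 N damages it.
- axle_r: sprung axle of the right (-y of the pod, next to the load key) thumbwheel. Origin: the wheel's centre, 54 mm above the table; axes as the pod's. The wheel is a smooth disc 60 mm in diameter, 20 mm wide, so its top is 30 mm above this. Pressed down, it sinks with about 6 N per mm to a hard stop at 4 mm, and springs back; a finger force over 15 N damages it.
- wheel_l (a joint): angle of the left thumbwheel, rad; digit n is uppermost at n x 0.6283. Grows as the wheel's top moves along the pod's +x; stops just beyond 0 and 9, no wrap-round. Turned by a fingertip pressed on its top and drawn along the pod's x; one digit is 18.8 mm of rim. How well the rim grips varies
- wheel_m (a joint): angle of the middle thumbwheel, rad; digit n is uppermost at n x 0.6283. Grows as the wheel's top moves along the pod's +x; stops just beyond 0 and 9, no wrap-round. All wheels click: a roller resists with about 3 N at the rim, lets go half-way to the next digit, and pulls a free wheel into the nearest digit; one may start balanced half-way
- wheel_r (a joint): angle of the right thumbwheel, rad; digit n is uppermost at n x 0.6283. Grows as the wheel's top moves along the pod's +x; stops just beyond 0 and 9, no wrap-round. All wheels show the digit as white pips (0 to 9 of them) on the uppermost tenth of the rim, between two grey lines; steel bars on the pod mark that line
- load_top (a point): centre of the top face of the load key, a round grey spring push key 26 mm in diameter in a dark round collar on the pod's top; pressed straight down, it needs about 5 N.
- load (a joint): travel of the load key, m: 0 up, 0.006 fully down; springs back.
- spray: bystander: loose spray bottle, to be left where it is. Origin: its underside. 190 mm tall, far to the left
- jar: bystander: loose glass jar, to be left where it is. Origin: its underside
- core: bystander: loose card film core, to be left where it is. Origin: its underside. 84 mm in diameter, 50 mm high, stands left of the pod
- jaw: bystander: loose brass sealing-jaw bar, to be left where it is. Origin: its underside. 30 x 100 x 25 mm, lies just in front of the pod
- driver: bystander: loose screwdriver, to be left where it is. Origin: its underside. Lies just behind the pod
- wrench: bystander: loose wrench, to be left where it is. Origin: its underside
- scrap: bystander: loose steel tray, to be left where it is. Origin: its underside

How it is judged:
By the outcome, as a careful person would: the job done as asked, in the order asked, and still so for the second after the job is handed in, with the robot touching nothing.
It also fails if it takes over 67 s, if anything falls off the work surface, if the arm or the gripper's body presses on something with over 40 N, if the wrist force passes 120 N, or if a joint passes its speed limit or range.

## Robot

A 6-joint arm with a two-finger parallel gripper is mounted at the origin on the work surface. World frame = base frame: x ahead of the robot, y to its left, z up, the work surface at z = 0. Lengths are in m, angles in rad, forces in N, time in s.
With the tool pointing down it reaches from about 0.375 to 0.975 m from the base axis. Payload 3.8 kg.
Tool frame: the origin (TCP) lies midway between the tips of the shut fingers; the grasp point (between the pads) lies 19 mm behind it; z points along the fingers, y is the line along which they close (so a half turn about z gives the same grasp; the last joint's range is limited). The gripper opens to 85 mm and grips with 20 to 120 N. Pads are 22 mm wide; open, the fingers measure 114 mm over their backs; the gripper's body (76 mm by 85 mm) begins 54 mm behind the grasp point. The pads swing forward as they close: fully open they stand 13 mm farther back than shut.
Start: joints at [1.105, 0.264, 1.604, -0, 1.274, -0.037], TCP at [0.281, 0.614, 0.199] pointing down, gripper open.
Joint ranges: [-2.63, 2.63], [-0.94, 2.18], [0.31, 2.57], [-1.31, 4.45], [0, 2.66], [-2.55, 2.55]. Speed limits (rad/s): [2.57, 2.57, 3.14, 3.14, 3.14, 3.14].

## Interface

Orientations are given as a rotation vector (axis times angle).
In Python, from workcell import bot gives the robot as it stands.
- The arm moves only by the tool jog_arm, never from a script. Its argument "motion" is a list of rows, each a list of 5 numbers: the opening, from -1 (shut) to 1 (fully open), then the shift along the tool's x, y, z in mm, then the turn about the tool's z in degrees. In form: [[claw, x, y, z, twist], ...]. A call has 1 to 10 rows; each row shifts and turns the commanded pose from where the row before left it, along the tool's axes as they then stand; what a row does not reach is not made up. A row lasts 1/12 s, in which the tool goes at most 41.7 mm and 7.16 degrees, less where a joint would pass 70% of its speed; a pose out of reach is approached as far as the arm can. A call with a gripper value outside its range is refused whole. The fingers move at their own pace and stop on an object; "force" is the grip in N (left out, the last holds). Time passes only in rows, so rows that do not move let the fingers close. It gives the time, the measured TCP pose, the force, the opening and the grip force at its end, in the units of the state.
- bot.read_state(): the state, without advancing time (a new reading comes with each control period).
- bot.read_camera(name): name is "scene" or "top" or "wrist"; returns (picture, depth): 420x560x3 uint8, red, green, blue; 420x560 float32, m along the optical axis (not along the pixel's ray), 0 where there is no reading.
- bot.get_calibration(name): a dict with "vfov" (degrees; the focal length in pixels is half the picture's height over the tangent of half this angle, whatever the lens; pixels are square), "cx", "cy" (the principal point, pixels), "dist" ([k1, k2, p1, p2, k3] as OpenCV has them; the pictures are not rectified), "rvec" (rotation vector, rad) and "tvec" (3), from world to camera coordinates, as OpenCV has them; the wrist camera has in their place "tool_from_camera" (4x4, takes a point from camera to tool coordinates, whose origin is the TCP and whose axes are the flange's). Camera axes: x right, y down, z forward; pixel columns grow to the right and rows downward; lengths in m; the calibration is good to about 2 mm. A picture is of the moment at which its call begins: read the wrist's pose just before it. get_calibration takes no time and is no camera call.
- bot.finish_job(): hands the job in; it is judged then, once.
The state is a dict: "time": time; "q": joint angles; "joint_vel": joint speeds; "joint_torque": joint torques, N m; "tool_pos": TCP position; "tcp_rot": TCP orientation; "wrist_force": force on the tool from outside, world axes, zero at the start; "torque": the same for the moment, N m; "width": opening from 0.0 (shut) to 1.0 (fully open); "grip_force": force on a finger pad.
Only numpy, scipy, OpenCV 4.12 (cv2) and the standard library are available. Lean on these libraries where they do the work, as an engineer would, in place of code of your own. Each camera call takes 0.05 s, during which the arm holds its last target. There are 200 camera calls.

## Working session

There is one attempt and no reset: what is moved stays moved. The work goes in short steps, Python scripts to look and compute and a tool call to move; the robot and the scene stay as the last step left them, time stands still between calls to the robot, and variables do not carry over. Pictures are saved under pics/ and viewed, at most 10 in all, crops included, and the job is handed in when it is done.

Besides the shell and the picture viewer there is one more tool, called as name(argument=value, ...), one argument or row to a line, values as JSON. jog_arm: Moves the arm, as the interface text tells. Its arguments: {"type":"object","properties":{"motion":{"type":"array"},"force":{"type":"number"}},"required":["motion"]}

```bash
mkdir -p pics; cat > h.py <<'E'
import numpy as np, cv2
from workcell import bot
def snap(cam,name,crop=None,scale=1):
    s=bot.read_state(); im,d=bot.read_camera(cam)
    np.savez('/tmp/'+name,im=im,d=d,p=s['tool_pos'],r=s['tcp_rot'])
    o=im[...,::-1]
    if crop: o=o[crop[1]:crop[3],crop[0]:crop[2]]
    if scale!=1: o=cv2.resize(o,None,fx=scale,fy=scale,interpolation=cv2.INTER_CUBIC)
    cv2.imwrite(f'pics/{name}.png',o); return s,im,d
def ext(cam,s=None):
    c=bot.get_calibration(cam); f=210/np.tan(np.radians(c['vfov'])/2)
    K=np.array([[f,0,c['cx']],[0,f,c['cy']],[0,0,1]]); D=np.array(c['dist'],float)
    if cam=='wrist':
        T=np.array(c['tool_from_camera']); R=cv2.Rodrigues(np.array(s['r'],float))[0]
        Rw=R@T[:3,:3]; o=R@T[:3,3]+s['p']
    else:
        R=cv2.Rodrigues(np.array(c['rvec'],float))[0]; Rw=R.T; o=-R.T@np.array(c['tvec'],float)
    return K,D,Rw,o
def ray(cam,px,z,s=None):
    K,D,Rw,o=ext(cam,s); u=cv2.undistortPoints(np.array(px,float).reshape(-1,1,2),K,D).reshape(-1,2)
    d=np.c_[u,np.ones(len(u))]@Rw.T
    return o+d*((z-o[2])/d[:,2])[:,None]
E
python3 - <<'E'
from h import *
s,im,d=snap('top','top')
im2,_=bot.read_camera('scene'); cv2.imwrite('pics/scene.png',im2[...,::-1])
print(s['time'],s['tool_pos'],s['tcp_rot'],s['wrist_force'])
E
```

```text
0.0 [0.28028484 0.61316502 0.19804171] [-0.66824659 -3.06911323  0.00345257] [-0.08181145  1.91807605  0.41136999]
```

View pics/top.png

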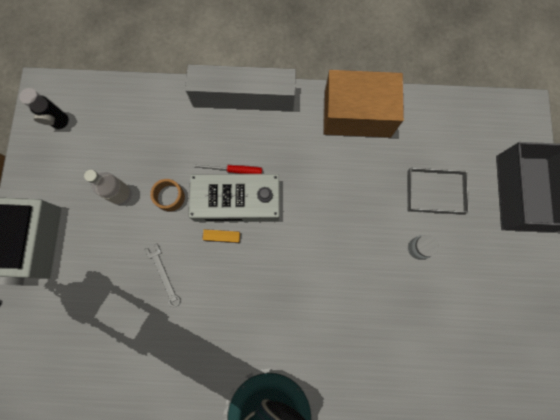

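The top view shows the pod at about (235,197), with wheels at (212/226/240,195), the key at (265,195), the core at (167,195), the screwdriver behind and the jaw bar in front.

```bash
python3 - <<'E'
from h import *
z=np.load('/tmp/top.npz');im=z['im'];d=z['d']
K,D,Rw,o=ext('top')
v,u=np.mgrid[150:240,180:295]
p=cv2.undistortPoints(np.stack([u.ravel(),v.ravel()],1).astype(float).reshape(-1,1,2),K,D).reshape(-1,2)
P=o+(np.c_[p,np.ones(len(p))]*d[150:240,180:295].ravel()[:,None])@Rw.T
m=(P[:,2]>.055)&(P[:,2]<.078)
b=((P[:,2]>.045)&(P[:,2]<.11)).reshape(v.shape).astype(np.uint8)
n,l,st,c=cv2.connectedComponentsWithStats(b);k=1+st[1:,4].argmax();mm=(l==k).ravel()
r=cv2.minAreaRect(P[mm][:,:2].astype(np.float32));print(r,cv2.boxPoints(r).round(3).tolist(),np.median(P[mm][:,2]))
g=im[150:240,180:295].max(2); 
print(ray('top',[[212.5,195],[226.5,195],[240.5,195]],.08).round(4),ray('top',[[265,194.5]],.075).round(4))
s=im[150:240,170:290]; cv2.imwrite('pics/topc.png',cv2.resize(s,None,fx=6,fy=6,interpolation=cv2.INTER_CUBIC)[...,::-1])
E
```

```text
((0.5590639114379883, 0.12133526802062988), (0.1217547133564949, 0.23895396292209625), 2.576169490814209) [[0.49300000071525574, 0.23800000548362732], [0.5040000081062317, -0.0010000000474974513], [0.625, 0.004999999888241291], [0.6150000095367432, 0.24300000071525574]] 0.06760481980987287
[[0.5541 0.1745 0.08  ]
 [0.5558 0.1377 0.08  ]
 [0.5575 0.1008 0.08  ]] [[0.5631 0.0365 0.075 ]]
```

View pics/topc.png

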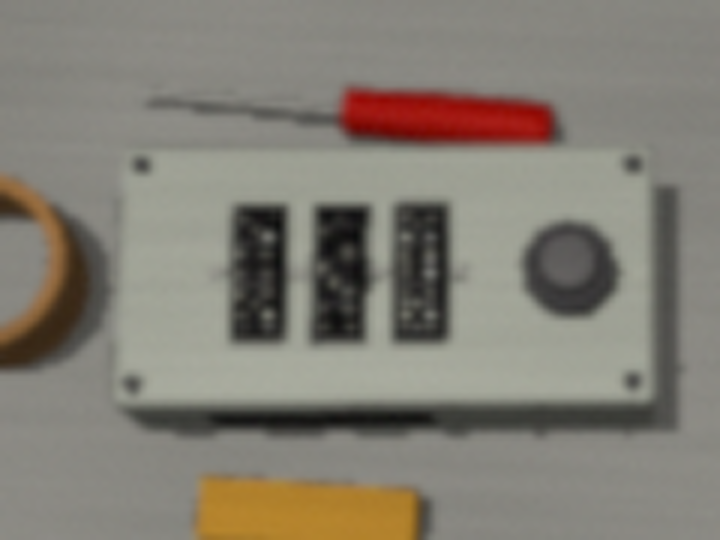

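```bash
python3 -c "
from h import *
c=bot.get_calibration('wrist');print(np.round(c['tool_from_camera'],3),c['vfov'])"
```

```text
[[ 0.001 -0.958 -0.286  0.074]
 [ 1.     0.001  0.001 -0.   ]
 [-0.001 -0.286  0.958 -0.175]
 [ 0.     0.     0.     1.   ]] 67.9143916535758
```

jog_arm(
  motion=[
    [-1, -28.4, -24.1, -4, 0],
    [-1, -28.4, -24.1, -4, 0],
    [-1, -28.4, -24.1, -4, 0],
    [-1, -28.4, -24.1, -4, 0],
    [-1, -28.4, -24.1, -4, 0],
    [-1, -28.4, -24.1, 0, 0],
    [-1, -28.4, -24.1, 0, 0],
    [-1, -28.4, -24.1, 0, 0],
    [-1, -28.4, -24.1, 0, 0],
    [-1, -28.4, -24.1, 0, 0],
  ],
)

```text
time: 0.93
tool_pos: [0.4388, 0.2747, 0.219]
tcp_rot: [-0.668, -3.069, 0.001]
wrist_force: [0.1, -0.2, 0.6]
width: -0.001
grip_force: 0.0
```

jog_arm(
  motion=[
    [-1, -28.4, -24.1, 0, 0],
    [-1, -28.4, -24.1, 0, 0],
    [-1, -28.4, -24.1, 0, 0],
    [-1, -28, -24, 0, 0],
    [-1, 0, 0, 0, -7],
    [-1, 0, 0, 0, -7],
    [-1, 0, 0, 0, -7],
    [-1, 0, 0, 0, -6.2],
    [-1, 0, 0, 0, 0],
  ],
)

```text
time: 1.68
tool_pos: [0.5013, 0.1416, 0.2188]
tcp_rot: [0.075, -3.14, 0.0]
wrist_force: [-0.0, 0.6, -0.8]
width: -0.002
grip_force: 0.0
```

```bash
python3 - <<'E'
from h import *
s,im,d=snap('wrist','w1',scale=1.4)
print(s['time'],s['tool_pos'],s['tcp_rot'],s['wrist_force'],s['q'])
E
```

```text
1.6833 [0.50129221 0.14160377 0.21881207] [ 7.53588959e-02 -3.13961582e+00  2.92081430e-04] [-0.04020585  0.56673602 -0.84468742] [ 2.27460065e-01 -4.08576183e-02  1.90481538e+00  3.60760087e-05
  1.27872290e+00 -1.39134262e+00]
```

View pics/w1.png

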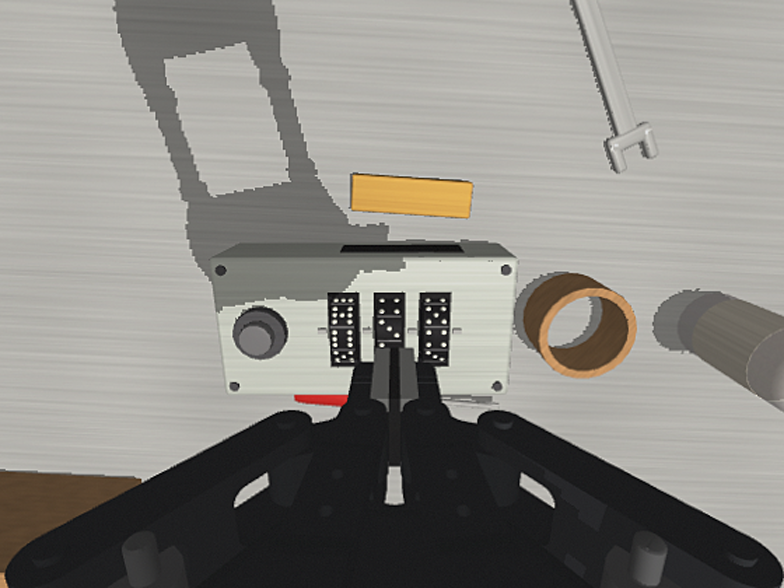

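The wrist view (robot side at the top, +y right) shows the wheels at about (343/389/435, 330), the key at (260,338), and the fingertip just hiding the middle wheel's far end.

```bash
python3 - <<'E'
from h import *
z=np.load('/tmp/w1.npz');im=z['im']
c=im[200:272,220:335]
cv2.imwrite('pics/w1c.png',cv2.resize(c,None,fx=6.8,fy=6.8,interpolation=cv2.INTER_CUBIC)[...,::-1])
# aluminium top outline -> pod pose at z=.066, wheel columns at z~.08
g=im[190:290,145:375].astype(int); 
pts=[np.array(q)/1.4 for q in [(220,270),(506,270),(497,386),(234,386)]]
w=ray('wrist',pts,.066,z);print('screws',w.round(4).tolist(),w.mean(0).round(4))
print('bars',ray('wrist',[np.array(q)/1.4 for q in [(322,330),(457,330)]],.07,z).round(4))
print('wheels',ray('wrist',[np.array(q)/1.4 for q in [(435,330),(389,330),(343,330)]],.082,z).round(4))
E
```

```text
screws [[0.5153, 0.0081, 0.066], [0.5044, 0.2292, 0.066], [0.6045, 0.234, 0.066], [0.6155, 0.0133, 0.066]] [0.5599 0.1211 0.066 ]
bars [[0.5596 0.0878 0.07  ]
 [0.5543 0.1951 0.07  ]]
wheels [[0.5504 0.1762 0.082 ]
 [0.5521 0.141  0.082 ]
 [0.5539 0.1057 0.082 ]]
```

View pics/w1c.png

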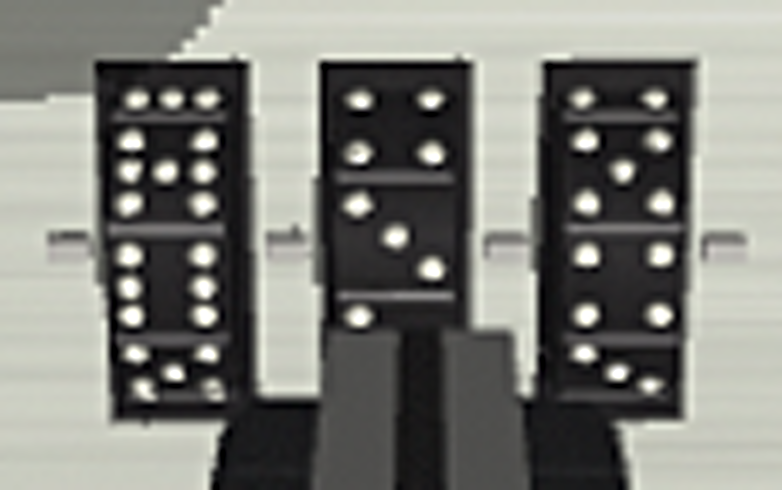

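Digits now: left 4, middle balanced between 2 and 3, right 6. So left needs +3, middle −½ and right −1. I'll do the middle wheel first.

jog_arm(
  motion=[
    [-1, -20, -1.2, 20, 0],
    [-1, -20, -1.2, 25, 0],
    [-1, -21.5, -1.1, 30, 0],
    [-1, 0, 0, 25, 0],
    [-1, 0, 0, 20, 0],
    [-1, 0, 0, 10, 0],
    [-1, 0, 0, 0, 0],
  ],
)

```text
time: 2.32
tool_pos: [0.5605, 0.1409, 0.0859]
tcp_rot: [0.069, -3.134, 0.002]
wrist_force: [-0.1, 0.0, -0.1]
width: 0.0
grip_force: 0.0
```

jog_arm(
  motion=[
    [-1, 0, 0, 1, 0],
    [-1, 0, 0, 0, 0],
    [-1, 0, 0, 0, 0],
  ],
)

```text
time: 2.57
tool_pos: [0.5647, 0.1417, 0.0905]
tcp_rot: [-0.071, 3.137, 0.001]
wrist_force: [0.5, -1.1, 1.0]
width: 0.005
grip_force: 0.0
```

jog_arm(
  motion=[
    [-1, 0, 0, 1.5, 0],
    [-1, 0, 0, 0, 0],
    [-1, 0, 0, 0, 0],
  ],
)

```text
time: 2.82
tool_pos: [0.5636, 0.1414, 0.0877]
tcp_rot: [-0.072, 3.139, 0.0]
wrist_force: [-0.1, 0.3, -0.0]
width: -0.002
grip_force: 0.0
```

jog_arm(
  motion=[
    [-1, 0, 0, 1, 0],
    [-1, 0, 0, 0, 0],
    [-1, 0, 0, 0, 0],
  ],
)

```text
time: 3.07
tool_pos: [0.5632, 0.1413, 0.0858]
tcp_rot: [0.072, -3.141, 0.0]
wrist_force: [-0.5, 0.4, -0.0]
width: -0.001
grip_force: 0.0
```

jog_arm(
  motion=[
    [-1, 0, 0, 1, 0],
    [-1, 0, 0, 0, 0],
    [-1, 0, 0, 0, 0],
  ],
)

```text
time: 3.32
tool_pos: [0.5631, 0.1413, 0.0847]
tcp_rot: [0.072, -3.14, 0.0]
wrist_force: [0.6, -0.2, 0.3]
width: 0.003
grip_force: 0.0
```

jog_arm(
  motion=[
    [-1, 0, 0, 1, 0],
    [-1, 0, 0, 0, 0],
    [-1, 0, 0, 0, 0],
    [-1, 0, 0, 0, 0],
  ],
)

```text
time: 3.65
tool_pos: [0.5632, 0.1413, 0.0838]
tcp_rot: [0.072, -3.141, 0.0]
wrist_force: [-0.3, 0.5, -0.4]
width: -0.0
grip_force: 0.0
```

jog_arm(
  motion=[
    [-1, 0, 0, 0.6, 0],
    [-1, 0, 0, 0, 0],
    [-1, 0, 0, 0, 0],
    [-1, 0, 0, 0, 0],
  ],
)

```text
time: 3.98
tool_pos: [0.5633, 0.1413, 0.0833]
tcp_rot: [0.072, -3.141, 0.0]
wrist_force: [-0.7, 0.0, -0.3]
width: -0.001
grip_force: 0.0
```

jog_arm(
  motion=[
    [-1, 0, 0, 0.7, 0],
    [-1, 0, 0, 0, 0],
    [-1, 0, 0, 0, 0],
    [-1, 0, 0, 0, 0],
  ],
)

```text
time: 4.32
tool_pos: [0.5632, 0.1413, 0.0825]
tcp_rot: [0.072, -3.141, 0.0]
wrist_force: [0.1, 1.3, 0.3]
width: -0.0
grip_force: 0.0
```

jog_arm(
  motion=[
    [-1, 0, 0, 0.6, 0],
    [-1, 0, 0, 0, 0],
    [-1, 0, 0, 0, 0],
    [-1, 0, 0, 0, 0],
  ],
)

```text
time: 4.65
tool_pos: [0.5632, 0.1413, 0.0819]
tcp_rot: [0.072, -3.141, 0.0]
wrist_force: [0.2, 0.1, 0.6]
width: -0.001
grip_force: 0.0
```

```bash
python3 - <<'E'
from h import *
s,im,d=snap('wrist','w2',crop=(180,150,380,300),scale=4)
print(s['tool_pos'],s['wrist_force'])
z=np.load('/tmp/w2.npz')
K,D,Rw,o=ext('wrist',z);print(o.round(3))
def pr(P):
    return cv2.projectPoints((np.array(P)-o)@Rw,np.zeros(3),np.zeros(3),K,D)[0].reshape(-1,2).round(1).tolist()
print('tip',pr([s['tool_pos']]),'wheeltop M',pr([[.5589,.1411,.084]]))
E
```

```text
[0.56321349 0.14128374 0.0819403 ] [0.22747782 0.07952835 0.58560658]
[0.489 0.138 0.257]
tip [[280.6, 241.8]] wheeltop M [[280.6, 236.4]]
```

View pics/w2.png

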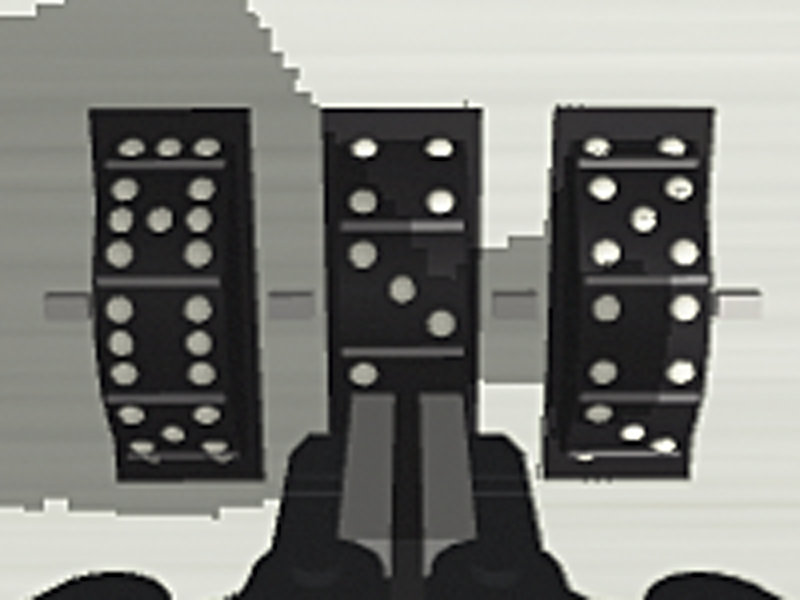

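The wrist close-up shows the finger's near edge at crop row 393, beyond the middle wheel's top line (about row 346). I'll check it with depth.

```bash
python3 - <<'E'
from h import *
z=np.load('/tmp/w2.npz');d=z['d'];K,D,Rw,o=ext('wrist',z)
def P(u,v):
    p=cv2.undistortPoints(np.array([[[u,v]]],float),K,D).ravel();return ((o+Rw@np.array([p[0],p[1],1])*d[v,u])*1000).round(1)
for u in (273,292): 
  print(u,[(v,*P(u,v)) for v in range(226,290,4)])
print('L wheel',[(v,*P(340,v)) for v in range(180,270,8)])
E
```

```text
273 [(226, np.float64(552.7), np.float64(136.3), np.float64(83.4)), (230, np.float64(555.0), np.float64(136.4), np.float64(84.0)), (234, np.float64(557.1), np.float64(136.5), np.float64(85.2)), (238, np.float64(559.7), np.float64(136.6), np.float64(84.9)), (242, np.float64(562.7), np.float64(136.7), np.float64(83.9)), (246, np.float64(565.5), np.float64(136.8), np.float64(83.6)), (250, np.float64(551.4), np.float64(137.2), np.float64(120.2)), (254, np.float64(551.5), np.float64(137.3), np.float64(124.4)), (258, np.float64(551.1), np.float64(137.4), np.float64(129.5)), (262, np.float64(551.2), np.float64(137.5), np.float64(133.1)), (266, np.float64(551.3), np.float64(137.6), np.float64(136.6)), (270, np.float64(551.2), np.float64(137.7), np.float64(140.5)), (274, np.float64(551.4), np.float64(137.7), np.float64(143.5)), (278, np.float64(551.8), np.float64(137.8), np.float64(145.9)), (282, np.float64(550.9), np.float64(137.9), np.float64(150.7)), (286, np.float64(552.0), np.float64(138.0), np.float64(151.6))]
292 [(226, np.float64(552.2), np.float64(147.5), np.float64(83.5)), (230, np.
[... 1010 characters left out ...]
67.0)), (188, np.float64(530.9), np.float64(176.3), np.float64(70.3)), (196, np.float64(534.8), np.float64(175.8), np.float64(74.8)), (204, np.float64(538.5), np.float64(175.4), np.float64(79.4)), (212, np.float64(543.0), np.float64(175.6), np.float64(80.9)), (220, np.float64(546.8), np.float64(175.3), np.float64(84.4)), (228, np.float64(552.2), np.float64(176.1), np.float64(83.1)), (236, np.float64(557.1), np.float64(176.5), np.float64(83.7)), (244, np.float64(562.2), np.float64(177.0), np.float64(83.8)), (252, np.float64(568.6), np.float64(178.1), np.float64(81.2)), (260, np.float64(576.8), np.float64(180.0), np.float64(75.5)), (268, np.float64(586.5), np.float64(182.4), np.float64(67.6))]
```

```bash
python3 - <<'E'
from h import *
K,D,Rw,o=ext('scene')
s=bot.read_state()
pr=lambda P: cv2.projectPoints((np.array(P,float)-o)@Rw,np.zeros(3),np.zeros(3),K,D)[0].reshape(-1,2).round(0).astype(int)
a=pr([s['tool_pos'],s['tool_pos']+[0,0,.036],[.5589,.1411,.084]]);print(a.tolist(),o.round(2))
x,y=a[0];x0=max(x-75,0);y0=max(y-75,0)
s,im,d=snap('scene','s2',crop=(x0,y0,x0+150,y0+110),scale=5);print(x0,y0)
E
```

```text
[[333, 191], [334, 183], [332, 189]] [ 1.15 -0.57  1.2 ]
258 116
```

View pics/s2.png

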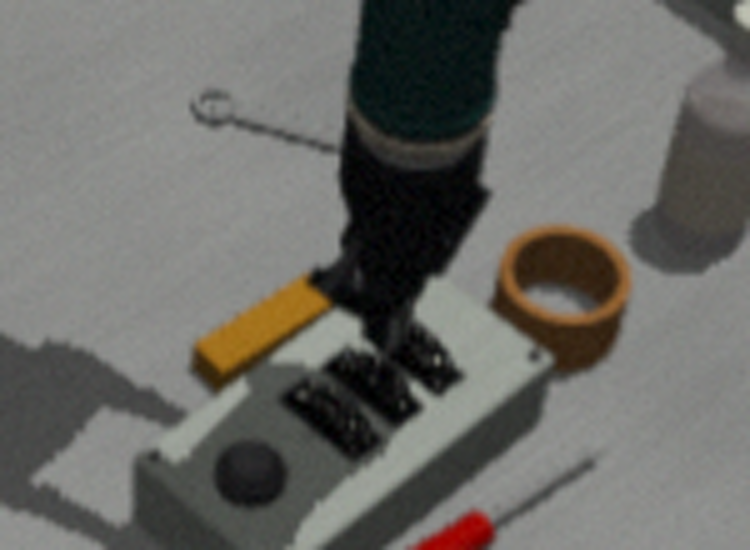

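The scene view shows the tip at about (336,185), some 35 mm higher than the reported TCP, which agrees with the depth. I'll go down by force and depth instead of the reported height.

jog_arm(
  motion=[
    [-1, 0, 0, 8, 0],
    [-1, 0, 0, 8, 0],
    [-1, 0, 0, 6, 0],
    [-1, 0, 0, 3, 0],
    [-1, 0, 0, 0, 0],
    [-1, 0, 0, 0, 0],
    [-1, 0, 0, 0, 0],
  ],
)

```text
time: 5.33
tool_pos: [0.5634, 0.1413, 0.057]
tcp_rot: [-0.072, 3.141, -0.0]
wrist_force: [-0.3, 0.6, -0.8]
width: -0.001
grip_force: 0.0
```

```bash
cat >> h.py <<'E'
def pts(z,u,vs):
    d=z['d'];K,D,Rw,o=ext('wrist',z);r=[]
    for v in vs:
        p=cv2.undistortPoints(np.array([[[u,v]]],float),K,D).ravel();r.append((v,*((o+Rw@np.array([p[0],p[1],1])*d[v,u])*1000).round(1).tolist()))
    return r
E
python3 - <<'E'
from h import *
s,im,d=snap('wrist','w3');print(s['tool_pos'],s['wrist_force'])
z=np.load('/tmp/w3.npz');print(*pts(z,273,range(236,262,2)),sep='\n')
E
```

```text
[0.5633939  0.14131449 0.05703669] [-0.27033696  0.56307468 -0.79153992]
(236, 549.3, 136.8, 83.3)
(238, 550.3, 136.9, 83.5)
(240, 551.6, 136.9, 82.9)
(242, 552.7, 136.9, 83.0)
(244, 553.2, 137.0, 84.5)
(246, 554.5, 137.0, 84.0)
(248, 555.9, 137.1, 83.4)
(250, 552.1, 137.2, 94.1)
(252, 489.3, 138.1, 231.9)
(254, 551.4, 137.3, 100.1)
(256, 552.1, 137.4, 100.7)
(258, 551.6, 137.4, 103.8)
(260, 551.3, 137.5, 106.5)
```

jog_arm(
  motion=[
    [-1, 0, 0, 4, 0],
    [-1, 0, 0, 3, 0],
    [-1, 0, 0, 0, 0],
    [-1, 0, 0, 0, 0],
    [-1, 0, 0, 0, 0],
  ],
)

```text
time: 5.8
tool_pos: [0.5649, 0.1415, 0.0515]
tcp_rot: [-0.072, 3.138, 0.001]
wrist_force: [0.0, -0.5, 4.7]
width: -0.001
grip_force: 2.7
```

jog_arm(
  motion=[
    [-1, 0, 0, 1, 0],
    [-1, 0, 0, 0, 0],
    [-1, 0, 0, 0, 0],
    [-1, 0, 0, 0, 0],
  ],
)

```text
time: 6.13
tool_pos: [0.5655, 0.1416, 0.0511]
tcp_rot: [-0.072, 3.136, 0.001]
wrist_force: [0.7, -0.0, 7.4]
width: 0.002
grip_force: 3.7
```

jog_arm(
  motion=[
    [-1, 0, 0, 0.7, 0],
    [-1, 0, 0, 0, 0],
    [-1, 0, 0, 0, 0],
    [-1, 0, 0, 0, 0],
  ],
)

```text
time: 6.47
tool_pos: [0.566, 0.1416, 0.0508]
tcp_rot: [-0.072, 3.135, 0.001]
wrist_force: [0.4, -0.6, 8.7]
width: -0.001
grip_force: 4.3
```

jog_arm(
  motion=[
    [-1, 2, 0, 0, 0],
    [-1, 2, 0, 0, 0],
    [-1, 2, 0, 0, 0],
    [-1, 2, 0, 0, 0],
    [-1, 2, 0, 0, 0],
    [-1, 0, 0, 0, 0],
  ],
)

```text
time: 6.97
tool_pos: [0.5546, 0.1411, 0.0505]
tcp_rot: [-0.072, 3.138, 0.001]
wrist_force: [-2.6, -1.1, 9.2]
width: -0.004
grip_force: 5.1
```

```bash
python3 - <<'E'
from h import *
s,im,d=snap('wrist','w4',crop=(180,150,380,300),scale=3);print(s['tool_pos'],s['wrist_force'])
E
```

```text
[0.55459147 0.14105292 0.05047731] [-2.60336261 -1.10665349  9.20985723]
```

View pics/w4.png

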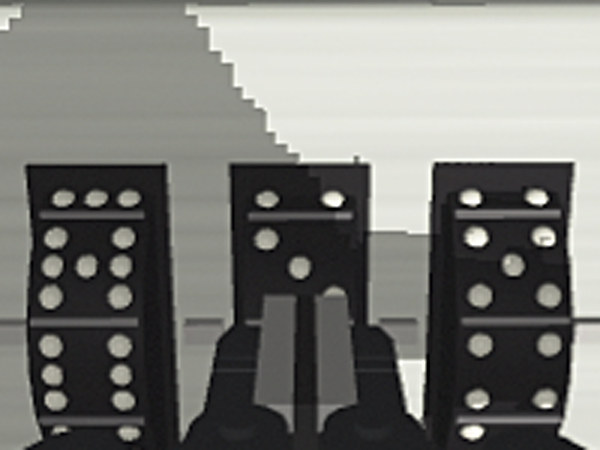

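The middle wheel's lines (rows 215/322) line up with its neighbours', so it now shows 2. Next is the right wheel, −1.

jog_arm(
  motion=[
    [-1, 0, 0, -10, 0],
    [-1, -7, -18, 0, 0],
    [-1, -8, -18, 0, 0],
    [-1, 0, 0, 0, 0],
    [-1, 0, 0, 4, 0],
    [-1, 0, 0, 2, 0],
    [-1, 0, 0, 2, 0],
    [-1, 0, 0, 1, 0],
    [-1, 0, 0, 0, 0],
    [-1, 0, 0, 0, 0],
  ],
)

```text
time: 7.85
tool_pos: [0.5703, 0.1059, 0.0506]
tcp_rot: [-0.074, 3.14, -0.001]
wrist_force: [-1.9, -2.3, 9.0]
width: -0.001
grip_force: 4.3
```

jog_arm(
  motion=[
    [-1, 2.3, 0, 0, 0],
    [-1, 2.3, 0, 0, 0],
    [-1, 2.3, 0, 0, 0],
    [-1, 2.3, 0, 0, 0],
    [-1, 2.3, 0, 0, 0],
    [-1, 2.3, 0, 0, 0],
    [-1, 2.3, 0, 0, 0],
    [-1, 2.3, 0, 0, 0],
    [-1, 0, 0, 0, 0],
    [-1, 0, 0, 0, 0],
  ],
)

```text
time: 8.68
tool_pos: [0.5515, 0.105, 0.0506]
tcp_rot: [-0.074, 3.14, -0.001]
wrist_force: [-2.9, -2.6, 8.7]
width: 0.0
grip_force: 4.6
```

```bash
cat >> h.py <<'E'
def lines(name,ys=(.1057,.1412,.1767)):
    z=np.load('/tmp/'+name+'.npz');g=cv2.cvtColor(z['im'],cv2.COLOR_RGB2GRAY).astype(float);d=z['d'];K,D,Rw,o=ext('wrist',z)
    r={}
    for n,yp in (('R',-.016),('M',.02),('L',.056)):
        c=np.array([.5599,.1211])+yp*np.array([-.049,.9988]); xd=np.array([.9988,.049]);yd=np.array([-.049,.9988]);L=[]
        # unrolled rim strip: angle from top, + toward pod +x
        A=np.radians(np.arange(-80,61,.5));W=np.arange(-.008,.0081,.0005)
        a,w=np.meshgrid(A,W,indexing='ij')
        xy=c+np.sin(a)[...,None]*.03*xd+w[...,None]*yd
        Q=np.dstack([xy,.054+.03*np.cos(a)]).reshape(-1,3)
        p=cv2.projectPoints((Q-o)@Rw,np.zeros(3),np.zeros(3),K,D)[0].reshape(a.shape+(2,)).astype(np.float32)
        r[n]=cv2.remap(z['im'],p[...,0],p[...,1],cv2.INTER_LINEAR)
    return np.hstack([cv2.copyMakeBorder(cv2.resize(r[n],(130,564)),4,4,8,8,cv2.BORDER_CONSTANT,value=(200,60,60)) for n in 'LMR'])
E
python3 - <<'E'
from h import *
s,im,d=snap('wrist','w5');print(s['tool_pos'],s['wrist_force'])
cv2.imwrite('pics/w5.png',np.hstack([im[130:270,180:380].repeat(2,0).repeat(2,1)])[...,::-1])
E
```

```text
[0.55149136 0.10499241 0.05055263] [-2.92799664 -2.62486381  8.742025  ]
```

View pics/w5.png

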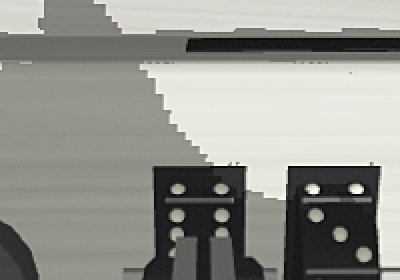

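The strip under the finger now has 6 in the second slot, lined up with the middle's 3, so the right wheel shows 5. Next is the left wheel.

jog_arm(
  motion=[
    [-1, 0, 0, -10, 0],
    [-1, 0, 24, 0, 0],
    [-1, 0, 24, 0, 0],
    [-1, 0.7, 23.6, 0, 0],
    [-1, 0, 0, 0, 0],
    [-1, 0, 0, 4, 0],
    [-1, 0, 0, 2, 0],
    [-1, 0, 0, 2, 0],
    [-1, 0, 0, 1, 0],
    [-1, 0, 0, 0, 0],
  ],
)

```text
time: 9.57
tool_pos: [0.5474, 0.1761, 0.0509]
tcp_rot: [0.07, -3.14, -0.001]
wrist_force: [-3.0, 2.5, 6.3]
width: 0.005
grip_force: 3.5
```

jog_arm(
  motion=[
    [-1, 0, 0, 0, 0],
  ],
)

```text
time: 9.65
tool_pos: [0.5474, 0.1761, 0.051]
tcp_rot: [0.07, -3.14, -0.002]
wrist_force: [-2.4, 0.9, 6.7]
width: 0.005
grip_force: 3.2
```

jog_arm(
  motion=[
    [-1, 0, 0, 0.8, 0],
    [-1, -2.4, 0, 0, 0],
    [-1, -2.4, 0, 0, 0],
    [-1, -2.4, 0, 0, 0],
    [-1, -2.4, 0, 0, 0],
    [-1, -2.4, 0, 0, 0],
    [-1, -2.4, 0, 0, 0],
    [-1, -2.4, 0, 0, 0],
    [-1, -2.2, 0, 0, 0],
    [-1, 0, 0, 0, 0],
  ],
)

```text
time: 10.48
tool_pos: [0.5676, 0.1771, 0.0509]
tcp_rot: [-0.069, 3.14, 0.002]
wrist_force: [-1.9, 2.0, 6.7]
width: 0.002
grip_force: 3.6
```

jog_arm(
  motion=[
    [-1, 0, 0, -8.8, 0],
    [-1, 19, 0, 0, 0],
    [-1, 0, 0, 0, 0],
    [-1, 0, 0, 0, 0],
  ],
)

```text
time: 10.82
tool_pos: [0.5468, 0.1754, 0.0581]
tcp_rot: [0.072, -3.14, 0.001]
wrist_force: [0.3, -0.4, -0.5]
width: 0.002
grip_force: 0.0
```

```bash
cat >> h.py <<'E'
def pips(name,save=None):
    S=lines(name)[...,:]
    if save: cv2.imwrite(save,S[...,::-1])
    o={}
    for i,n in enumerate('LMR'):
        p=cv2.cvtColor(S[4:-4,i*146+8:i*146+138],cv2.COLOR_RGB2GRAY)
        m=(p>cv2.GaussianBlur(p,(0,0),25).astype(int)+45).astype(np.uint8)
        k,l,st,c=cv2.connectedComponentsWithStats(m)
        # row -> angle deg from top (+ toward pod +x)
        o[n]=[('LINE' if st[j,2]>70 else 'pip',round(c[j][1]/4*1.0*.5*2-80+0,1) if 0 else round(c[j][1]/2*.5-80,0),int(c[j][0])) for j in np.argsort(c[:,1]) if j and st[j,4]>120]
    return o
E
python3 - <<'E'
from h import *
s,im,d=snap('wrist','w6');print(s['tool_pos'],s['wrist_force'])
for k,v in pips('w6','pics/w6u.png').items():print(k,v)
E
```

```text
[0.54684307 0.1754121  0.05806272] [ 0.3065948  -0.40750534 -0.45435195]
L [('pip', np.float64(-63.0), 16), ('pip', np.float64(-63.0), 108), ('pip', np.float64(-47.0), 107), ('pip', np.float64(-47.0), 16), ('pip', np.float64(-37.0), 17), ('pip', np.float64(-37.0), 108), ('pip', np.float64(11.0), 87), ('pip', np.float64(11.0), 31)]
M [('pip', np.float64(-63.0), 15), ('pip', np.float64(-63.0), 106), ('pip', np.float64(-47.0), 15), ('pip', np.float64(-37.0), 61), ('pip', np.float64(-27.0), 107), ('pip', np.float64(-11.0), 16), ('pip', np.float64(8.0), 108)]
R [('pip', np.float64(-63.0), 104), ('pip', np.float64(-63.0), 13), ('pip', np.float64(-47.0), 105), ('pip', np.float64(-47.0), 14), ('pip', np.float64(-37.0), 105), ('pip', np.float64(-37.0), 14), ('pip', np.float64(-27.0), 106), ('pip', np.float64(-27.0), 15), ('pip', np.float64(-11.0), 107), ('pip', np.float64(-11.0), 15), ('pip', np.float64(-1.0), 61), ('pip', np.float64(8.0), 16), ('pip', np.float64(8.0), 107), ('pip', np.float64(24.0), 108), ('pip', np.float64(24.0), 17), ('pip', np.float64(42.0), 20), ('pip', np.float64(43.0), 109)]
```

The unrolled rims give: M = 2, R = 5, L = 5. Two more left strokes.

jog_arm(
  motion=[
    [-1, 0, 0, 4, 0],
    [-1, 0, 0, 2, 0],
    [-1, 0, 0, 2, 0],
    [-1, 0, 0, 1, 0],
    [-1, 0, 0, 0, 0],
    [-1, 0, 0, 0, 0],
  ],
)

```text
time: 11.37
tool_pos: [0.5485, 0.1761, 0.0506]
tcp_rot: [-0.072, 3.14, -0.0]
wrist_force: [-2.7, -1.8, 9.2]
width: 0.001
grip_force: 4.5
```

jog_arm(
  motion=[
    [-1, -2.4, 0, 0, 0],
    [-1, -2.4, 0, 0, 0],
    [-1, -2.4, 0, 0, 0],
    [-1, -2.4, 0, 0, 0],
    [-1, -2.4, 0, 0, 0],
    [-1, -2.4, 0, 0, 0],
    [-1, -2.4, 0, 0, 0],
    [-1, -2.2, 0, 0, 0],
    [-1, 0, 0, 0, 0],
  ],
)

```text
time: 12.12
tool_pos: [0.5681, 0.1771, 0.0506]
tcp_rot: [-0.072, 3.139, -0.0]
wrist_force: [-1.2, -1.2, 8.3]
width: -0.001
grip_force: 4.0
```

jog_arm(
  motion=[
    [-1, 0, 0, -9, 0],
    [-1, 19, 0, 0, 0],
    [-1, 0, 0, 0, 0],
    [-1, 0, 0, 0, 0],
  ],
)

```text
time: 12.45
tool_pos: [0.547, 0.1762, 0.058]
tcp_rot: [0.073, -3.14, 0.0]
wrist_force: [-0.1, 0.2, 0.1]
width: 0.003
grip_force: 0.0
```

```bash
python3 - <<'E'
from h import *
s,im,d=snap('wrist','w7');print(s['tool_pos'],s['wrist_force'])
for k,v in pips('w7').items():print(k,[(a[0],float(a[1]),a[2]) for a in v])
E
```

```text
[0.54695965 0.17615177 0.05796137] [-0.09779068  0.21131173  0.09425968]
L [('pip', -63.0, 62), ('pip', -63.0, 16), ('pip', -63.0, 109), ('pip', -47.0, 107), ('pip', -47.0, 17), ('pip', -37.0, 108), ('pip', -37.0, 62), ('pip', -37.0, 16), ('pip', 11.0, 36), ('pip', 11.0, 92)]
M [('pip', -63.0, 106), ('pip', -63.0, 14), ('pip', -47.0, 15), ('pip', -37.0, 61), ('pip', -27.0, 107), ('pip', -11.0, 16), ('pip', 8.0, 107)]
R [('pip', -63.0, 105), ('pip', -63.0, 13), ('pip', -47.0, 105), ('pip', -47.0, 14), ('pip', -37.0, 105), ('pip', -37.0, 14), ('pip', -27.0, 106), ('pip', -27.0, 15), ('pip', -11.0, 16), ('pip', -11.0, 106), ('pip', -1.0, 61), ('pip', 8.0, 107), ('pip', 8.0, 16), ('pip', 24.0, 17), ('pip', 24.0, 107), ('pip', 42.0, 21), ('pip', 43.0, 108)]
```

L = 6 now. One more stroke, then back off high for a check.

jog_arm(
  motion=[
    [-1, 0, 0, 4, 0],
    [-1, 0, 0, 2, 0],
    [-1, 0, 0, 2, 0],
    [-1, 0, 0, 1, 0],
    [-1, 0, 0, 0, 0],
    [-1, 0, 0, 0, 0],
  ],
)

```text
time: 13.0
tool_pos: [0.5486, 0.1764, 0.0507]
tcp_rot: [-0.072, 3.14, 0.0]
wrist_force: [-3.2, -0.4, 9.0]
width: -0.001
grip_force: 4.4
```

jog_arm(
  motion=[
    [-1, -2.4, 0, 0, 0],
    [-1, -2.4, 0, 0, 0],
    [-1, -2.4, 0, 0, 0],
    [-1, -2.4, 0, 0, 0],
    [-1, -2.4, 0, 0, 0],
    [-1, -2.4, 0, 0, 0],
    [-1, -2.4, 0, 0, 0],
    [-1, -2.2, 0, 0, 0],
    [-1, 0, 0, 0, 0],
  ],
)

```text
time: 13.75
tool_pos: [0.5681, 0.1773, 0.0506]
tcp_rot: [-0.072, 3.139, 0.001]
wrist_force: [-1.3, -1.3, 8.0]
width: -0.003
grip_force: 3.9
```

jog_arm(
  motion=[
    [-1, 0, 0, -12, 0],
    [-1, 0, -35, -20, 0],
    [-1, 3, -35, 0, 0],
    [-1, 3, -35, 0, 0],
    [-1, 2, -35, 0, 0],
    [-1, 0, 0, 0, 0],
    [-1, 0, 0, 0, 0],
    [-1, 0, 0, 0, 0],
  ],
)

```text
time: 14.42
tool_pos: [0.5651, 0.0369, 0.0814]
tcp_rot: [0.07, -3.141, -0.001]
wrist_force: [-0.2, 0.1, -0.9]
width: 0.003
grip_force: 0.0
```

```bash
python3 - <<'E'
from h import *
s,im,d=snap('wrist','w8',scale=1.4);print(s['time'],s['tool_pos'],s['wrist_force'])
for k,v in pips('w8').items():print(k,[(a[0],float(a[1]),a[2]) for a in v])
E
```

```text
14.4167 [0.56505213 0.03686015 0.08137123] [-0.21636682  0.09342361 -0.9498191 ]
L [('pip', -64.0, 72), ('pip', -64.0, 117), ('pip', -64.0, 25), ('pip', -47.0, 23), ('pip', -47.0, 68), ('pip', -47.0, 115), ('pip', -37.0, 22), ('pip', -37.0, 115), ('pip', -27.0, 67), ('pip', -27.0, 21), ('pip', -27.0, 113), ('LINE', -19.0, 62), ('pip', -11.0, 19), ('pip', -11.0, 111), ('pip', -2.0, 66), ('pip', -1.0, 20), ('pip', -1.0, 111), ('pip', 8.0, 109), ('pip', 8.0, 18), ('pip', 23.0, 108), ('pip', 24.0, 17), ('pip', 33.0, 107), ('pip', 33.0, 18), ('pip', 42.0, 107), ('pip', 42.0, 15), ('pip', 53.0, 90)]
M [('pip', -63.0, 115), ('pip', -63.0, 23), ('pip', -56.0, 67), ('pip', -47.0, 20), ('pip', -37.0, 66), ('pip', -27.0, 111), ('LINE', -19.0, 63), ('pip', -11.0, 19), ('pip', 8.0, 109), ('LINE', 17.0, 51), ('pip', 33.0, 62), ('pip', 43.0, 127)]
R [('pip', -63.0, 20), ('pip', -63.0, 111), ('pip', -56.0, 64), ('pip', -47.0, 110), ('pip', -47.0, 19), ('pip', -37.0, 19), ('pip', -37.0, 110), ('pip', -27.0, 110), ('pip', -27.0, 19), ('LINE', -19.0, 64), ('pip', -11.0, 109), ('pip', -11.0, 18), ('pip', -1.0, 64), ('pip', 8.0, 108), ('pip', 8.0, 17), ('pip', 17.0, 61), ('pip', 24.0, 108), ('pip', 24.0, 17), ('pip', 43.0, 17), ('pip', 43.0, 107), ('pip', 57.0, 15)]
```

View pics/w8.png

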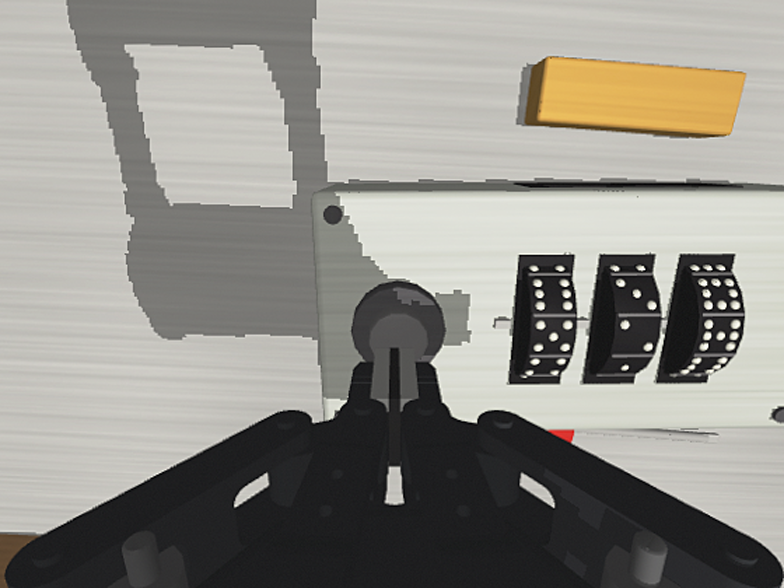

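All wheels are in their clicks, L=7, M=2 and R=5. The key's cap is at about (400,330), just in front of the tip.

```bash
python3 - <<'E'
from h import *
z=np.load('/tmp/w8.npz')
for u in (272,286,296): print(pts(z,u,range(222,252,4)))
E
```

```text
[(222, 553.2, 31.2, 79.7), (226, 553.3, 31.4, 86.3), (230, 555.2, 31.5, 87.9), (234, 557.5, 31.6, 88.2), (238, 560.2, 31.7, 87.7), (242, 562.5, 31.8, 88.2), (246, 564.5, 31.9, 89.5), (250, 553.3, 32.3, 119.6)]
[(222, 550.2, 39.3, 87.1), (226, 552.7, 39.4, 87.0), (230, 554.8, 39.5, 87.8), (234, 557.0, 39.6, 88.5), (238, 559.4, 39.8, 88.8), (242, 562.5, 39.9, 87.4), (246, 564.6, 40.0, 88.3), (250, 552.6, 38.9, 120.4)]
[(222, 552.2, 45.5, 80.7), (226, 552.6, 45.2, 86.5), (230, 554.6, 45.3, 87.6), (234, 557.0, 45.4, 88.0), (238, 559.0, 45.5, 89.2), (242, 561.4, 45.6, 89.4), (246, 564.1, 45.8, 88.8), (250, 566.8, 46.0, 88.6)]
```

jog_arm(
  motion=[
    [-1, 1, 2, 8, 0],
    [-1, 0, 0, 8, 0],
    [-1, 0, 0, 6, 0],
    [-1, 0, 0, 2, 0],
    [-1, 0, 0, 2, 0],
    [-1, 0, 0, 0, 0],
    [-1, 0, 0, 0, 0],
  ],
)

```text
time: 15.05
tool_pos: [0.5637, 0.0391, 0.0553]
tcp_rot: [0.073, -3.14, -0.0]
wrist_force: [-2.0, 0.2, 1.9]
width: 0.001
grip_force: 0.9
```

jog_arm(
  motion=[
    [-1, 0, 0, 1.5, 0],
    [-1, 0, 0, 1.5, 0],
    [-1, 0, 0, 0, 0],
    [-1, 0, 0, 0, 0],
  ],
)

```text
time: 15.38
tool_pos: [0.5643, 0.0389, 0.0527]
tcp_rot: [-0.072, 3.14, 0.0]
wrist_force: [-1.3, 1.7, 3.5]
width: -0.005
grip_force: 1.7
```

jog_arm(
  motion=[
    [-1, 0, 0, 1.5, 0],
    [-1, 0, 0, 1, 0],
    [-1, 0, 0, 0, 0],
    [-1, 0, 0, 0, 0],
  ],
)

```text
time: 15.72
tool_pos: [0.5643, 0.0389, 0.0502]
tcp_rot: [-0.072, 3.14, 0.0]
wrist_force: [-1.2, 2.0, 4.2]
width: -0.004
grip_force: 2.4
```

jog_arm(
  motion=[
    [-1, 0, 0, 1, 0],
    [-1, 0, 0, 1, 0],
    [-1, 0, 0, 0, 0],
    [-1, 0, 0, 0, 0],
  ],
)

```text
time: 16.05
tool_pos: [0.5643, 0.0389, 0.0499]
tcp_rot: [-0.072, 3.14, 0.0]
wrist_force: [-6.2, 1.0, 15.9]
width: -0.001
grip_force: 7.8
```

jog_arm(
  motion=[
    [-1, 0, 0, 1, 0],
    [-1, 0, 0, 1, 0],
    [-1, 0, 0, 0, 0],
    [-1, 0, 0, 0, 0],
  ],
)

```text
time: 16.38
tool_pos: [0.5645, 0.0389, 0.0498]
tcp_rot: [-0.072, 3.14, 0.0]
wrist_force: [-10.6, 0.4, 26.7]
width: 0.002
grip_force: 13.0
```

The key is bottomed: the force rises sharply at .0499. Release and back away.

jog_arm(
  motion=[
    [-1, 0, 0, -6, 0],
    [-1, 0, 0, -15, 0],
    [-1, 0, 0, -25, 0],
    [-1, 0, 0, -25, 0],
    [-1, 0, 0, -25, 0],
    [-1, 0, 0, 0, 0],
    [-1, 0, 0, 0, 0],
    [-1, 0, 0, 0, 0],
  ],
)

```text
time: 17.05
tool_pos: [0.5633, 0.0386, 0.1408]
tcp_rot: [0.072, -3.14, 0.001]
wrist_force: [0.8, -0.8, -0.9]
width: 0.001
grip_force: 0.0
```

```bash
python3 - <<'E'
from h import *
s,im,d=snap('wrist','w9');print(s['time'],s['tool_pos'],s['wrist_force'])
for k,v in pips('w9').items():print(k,[(float(a[1]),a[2]) for a in v if -20<a[1]<18])
z=np.load('/tmp/w9.npz')
K,D,Rw,o=ext('wrist',z)
p=cv2.projectPoints((np.array([[.556,.0392,.088]])-o)@Rw,np.zeros(3),np.zeros(3),K,D)[0].ravel().astype(int);print('key',pts(z,p[0],[p[1]-2,p[1],p[1]+2]))
E
```

```text
17.05 [0.5632992  0.03855361 0.14080603] [ 0.80159696 -0.8414624  -0.87645632]
L [(-19.0, 64), (-11.0, 110), (-11.0, 19), (-2.0, 20), (-2.0, 112), (-2.0, 65), (8.0, 109), (8.0, 18), (17.0, 62)]
M [(-19.0, 64), (-11.0, 19), (8.0, 109), (17.0, 56)]
R [(-19.0, 64), (-11.0, 109), (-11.0, 18), (-2.0, 64), (8.0, 108), (8.0, 18), (17.0, 63)]
key [(np.int64(203), 553.5, 38.3, 89.1), (np.int64(205), 555.3, 38.4, 88.4), (np.int64(207), 557.0, 38.5, 88.1)]
```

The wheels still read 7-2-5 and the key is back up.

```bash
python3 -c "
from workcell import bot
print(bot.finish_job())"
```

```text
the job is handed in; nothing more can be done
None
```

The wheels are set to 7-2-5 in their clicks, and the load key was pushed to its stop and sprang back; I handed the job in at about 17 s with the arm clear, pressing the wheels at about 9 N in the readings, though I did not re-check the surrounding objects afterwards.

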